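# Run a fingertip along the bead caddy and shut its lids

## Task

The five little lids of the curved bead caddy stand open. Every lid is hinged on its side nearer to the same end of the row: starting at that end, run your fingertips lightly along the curved row so that the lids fold fully shut one after another, in order, from there to the other end. Grip and lift nothing, leave the caddy where it stands, and do not disturb the turntable, the clay figure or the other things around it.

Things in the scene. Friction and masses are not known exactly. Their poses are not given: they have to be found in the camera images.
- caddy: The curved wooden bead caddy, loose on the table, 1.3 kg: five open square boxes (46 mm along the row, 50 mm across it) in a row on an arc of radius 200 mm, about 54 mm apart along the arc. Origin: on the underside, below the centre of the middle box (box2); z up. The centre of the arc lies 200 mm from the origin towards -x; at the middle of the row, the direction from box0 to box4 is +y. The box rims are 34 mm above the table, the tops of shut lids 37 mm.
- box0 (a point): Centre of the top face that the lid of box 0 (the first box, at the hinge end of the row) has when shut, at arc angle -0.54 rad from the middle; fixed on the caddy, 37 mm above the table; axes as the caddy's.
- box1 (a point): Centre of the top face that the lid of box 1 has when shut, at arc angle -0.27 rad from the middle; fixed on the caddy, 37 mm above the table; axes as the caddy's.
- box2 (a point): Centre of the top face that the lid of box 2 has when shut, at arc angle +0.00 rad from the middle; fixed on the caddy, 37 mm above the table; axes as the caddy's.
- box3 (a point): Centre of the top face that the lid of box 3 has when shut, at arc angle +0.27 rad from the middle; fixed on the caddy, 37 mm above the table; axes as the caddy's.
- box4 (a point): Centre of the top face that the lid of box 4 (the last box) has when shut, at arc angle +0.54 rad from the middle; fixed on the caddy, 37 mm above the table; axes as the caddy's.
- lid0 (a joint): Hinge angle of the lid of box 0, rad: 0 = shut flat on the rim (its stop), larger = standing more open, 1.57 = upright, stop at 1.75. Stiff hinge: the lid stays where it is left; about 0.2 N at its free edge moves it, more nearer the hinge. White lid 46 mm along the row, 48 mm across, 3 mm thick; its level hinge line runs across the row, on the rim edge nearer the box-0 end (23 mm before the box's centre), so it shuts by swinging towards the box-4 end.
- lid1 (a joint): Hinge angle of the lid of box 1, rad: 0 = shut flat on the rim (its stop), larger = standing more open, 1.57 = upright, stop at 1.75. Stiff hinge: the lid stays where it is left; about 0.2 N at its free edge moves it, more nearer the hinge. White lid 46 mm along the row, 48 mm across, 3 mm thick; its level hinge line runs across the row, on the rim edge nearer the box-0 end (23 mm before the box's centre), so it shuts by swinging towards the box-4 end.
- lid2 (a joint): Hinge angle of the lid of box 2, rad: 0 = shut flat on the rim (its stop), larger = standing more open, 1.57 = upright, stop at 1.75. Stiff hinge: the lid stays where it is left; about 0.2 N at its free edge moves it, more nearer the hinge. White lid 46 mm along the row, 48 mm across, 3 mm thick; its level hinge line runs across the row, on the rim edge nearer the box-0 end (23 mm before the box's centre), so it shuts by swinging towards the box-4 end.
- lid3 (a joint): Hinge angle of the lid of box 3, rad: 0 = shut flat on the rim (its stop), larger = standing more open, 1.57 = upright, stop at 1.75. Stiff hinge: the lid stays where it is left; about 0.2 N at its free edge moves it, more nearer the hinge. White lid 46 mm along the row, 48 mm across, 3 mm thick; its level hinge line runs across the row, on the rim edge nearer the box-0 end (23 mm before the box's centre), so it shuts by swinging towards the box-4 end.
- lid4 (a joint): Hinge angle of the lid of box 4, rad: 0 = shut flat on the rim (its stop), larger = standing more open, 1.57 = upright, stop at 1.75. Stiff hinge: the lid stays where it is left; about 0.2 N at its free edge moves it, more nearer the hinge. White lid 46 mm along the row, 48 mm across, 3 mm thick; its level hinge line runs across the row, on the rim edge nearer the box-0 end (23 mm before the box's centre), so it shuts by swinging towards the box-4 end.
- edge0 (a point): Middle of the free edge of lid 0, 46 mm from its hinge line; moves with the lid.
- edge1 (a point): Middle of the free edge of lid 1, 46 mm from its hinge line; moves with the lid.
- edge2 (a point): Middle of the free edge of lid 2, 46 mm from its hinge line; moves with the lid.
- edge3 (a point): Middle of the free edge of lid 3, 46 mm from its hinge line; moves with the lid.
- edge4 (a point): Middle of the free edge of lid 4, 46 mm from its hinge line; moves with the lid.
- wheel: Bystander: round metal modelling turntable, disc 156 mm across, top 64 mm above the table, loose, about 2 kg; stands near the arc's centre. Origin under its middle.
- figure: Bystander: seated clay figure 100 mm high, 70 mm wide, standing loose on the turntable. Origin under its middle.
- bowl: Bystander: steel bowl, 90 mm across, 42 mm high, loose, on the outer side of the row. Origin under its middle.
- pot: Bystander: small terracotta cup, 60 mm wide, 58 mm high, loose, on the outer side of the row. Origin under its middle.
- medal: Bystander: round clay medallion, 60 mm across, 16 mm high, loose, on the outer side of the row. Origin under its middle.
- rib: Bystander: wooden modelling rib lying between the caddy and the turntable, about 130 mm long, 22 mm wide, 8 mm high, loose. Origin under its middle.
- brush: Bystander: flat brush, about 200 mm long, lying on the table well away from the caddy, loose. Origin under its middle.

How it is judged:
On the way, in this order (a step that is already met when the one before it is completed fails the run):
1. lid 0 is shut, the later lids still open (value of joint lid0 below 0.15 rad and value of joint each of lid1, lid2, lid3, lid4 above 0.3 rad), for 0.02 s.
2. lid 1 is shut, the later lids still open (value of joint lid1 below 0.15 rad and value of joint each of lid2, lid3, lid4 above 0.3 rad), for 0.02 s.
3. lid 2 is shut, the later lids still open (value of joint lid2 below 0.15 rad and value of joint each of lid3, lid4 above 0.3 rad), for 0.02 s.
4. lid 3 is shut, the later lids still open (value of joint lid3 below 0.15 rad and value of joint lid4 above 0.3 rad), for 0.02 s.
5. lid 4 is shut (value of joint lid4 below 0.15 rad), for 0.02 s.
At the end, for the whole second after the job is handed in: All five lids are shut to within 0.15 rad, the caddy stands on the table within 30 mm of where it was and at rest, and every bystander is within 30 mm of where it was, the figure upright on the turntable (value of joint each of lid0, lid1, lid2, lid3, lid4 below 0.15 rad and distance of each of caddy, wheel, figure, bowl, pot, medal, rib, brush from where it was at the start of the episode below 0.03 m and height (world z) of caddy below 0.006 m and linear speed of caddy below 0.02 m/s and angle between figure's own z axis and vertical below 0.2 rad); the robot touches nothing.
It fails at once if the caddy is lifted or carried (raised over 10 mm, or moved over 30 mm) (height (world z) of caddy above 0.01 m or distance of caddy from where it was at the start of the episode above 0.03 m).
It fails at once if the fingers press on the caddy or its lids with more than 30 N (contact force between the fingers and caddy above 30 N).
It fails at once if a bystander is moved more than 30 mm (distance of any of wheel, figure, bowl, pot, medal, rib, brush from where it was at the start of the episode above 0.03 m).
It fails at once if the figure is tipped (angle between figure's own z axis and vertical above 0.35 rad).
It also fails if it takes over 40 s, if anything falls off the work surface, if the arm or the gripper's body presses on something with over 40 N, if the wrist force passes 120 N, or if a joint passes its speed limit or range.

## Robot

A 6-joint arm with a two-finger parallel gripper is mounted at the origin on the work surface. World frame = base frame: x ahead of the robot, y to its left, z up, the work surface at z = 0. Lengths are in m, angles in rad, forces in N, time in s.
With the tool pointing down it reaches from about 0.275 to 0.725 m from the base axis. Payload 5.6 kg.
Tool frame: the origin (TCP) lies at the very end of the fingers, on their centre line; the grasp point (between the pads) lies bot.grip_point_offset behind it (bot.grip_point_offset is the distance from the TCP to the grasp point, in m); x points along the fingers, y is the direction in which the jaws open and shut, and the axes are right-handed (so a half turn about x gives the same grasp; the last joint's range is limited). The gripper opens to 85 mm and grips with 20 to 120 N. Pads are 22 mm wide; open, the fingers measure 114 mm over their backs; the gripper's body (76 mm by 85 mm) begins 54 mm behind the grasp point. The pads swing forward as they close: fully open they stand 13 mm farther back than shut.
Start: joints at [-1.06, 0.255, 0.108, 0, -1.424, -0.285], TCP at [0.123, -0.536, 0.231] pointing down, gripper open.
Joint ranges: [-2.95, 2.95], [-1.21, 1.97], [-1.09, 1.5], [-2.87, 1.71], [-2.94, -0.07], [-3.05, 3.05]. Speed limits (rad/s): [2.57, 2.57, 3.14, 3.14, 3.14, 3.14].

## Interface

Orientations are given as a rotation vector (axis times angle).
In Python, from workcell import bot gives the robot as it stands.
- The arm moves only by the tool drive_tool, never from a script. Its argument "rows" is a list of rows, each a list of 6 numbers: the shift along the tool's x, y, z in mm, then the turn, a rotation vector about the tool's x, y, z in rad. In form: [[dx, dy, dz, rx, ry, rz], ...]. A call has 1 to 5 rows; each row shifts and turns the pose as measured when the row begins, along the tool's axes as they then stand; what a row does not reach is not made up. A row lasts 1/12 s, in which the tool goes at most 41.7 mm and 7.16 degrees, less where a joint would pass 70% of its speed; a pose out of reach is approached as far as the arm can. A call is refused whole if a number of a shift passes 41.7 or a number of a turn 0.125, either way. A call with a gripper value outside its range is refused whole. "claw" is the closure, from -1 (fully open) to 1 (shut), set as the call begins (left out, the last holds). The fingers move at their own pace and stop on an object; "squeeze" is the grip in N (left out, the last holds). Time passes only in rows, so rows that do not move let the fingers close. It gives the time, the measured TCP pose, the force and the opening at its end, in the units of the state.
- bot.get_obs(): the state, without advancing time (a new reading comes with each control period).
- bot.snapshot(name): name is "side" or "top"; returns (picture, depth): 400x640x3 uint8, red, green, blue; 400x640 float32, m along the optical axis (not along the pixel's ray), 0 where there is no reading.
- bot.calibration(name): a dict with "fx", "fy", "cx", "cy" (pixels), "dist_coeffs" ([k1, k2, p1, p2, k3] as OpenCV has them; the pictures are not rectified), "R" (3x3) and "t" (3): a world point X has camera coordinates R X + t. Camera axes: x right, y down, z forward; pixel columns grow to the right and rows downward; lengths in m; the calibration is good to about 2 mm. A picture is of the moment at which its call begins. calibration takes no time and is no camera call.
- bot.finish_job(): hands the job in, once; it reports no verdict.
Trained networks look in the newest picture that a camera, given by its name, has taken for a name from the list of things; names that differ only in an ending like _2 or _b are one class to them, and where a whole thing is asked for, a point or a joint stands for the part that bears it (a point fixed in the world has none). Each returns a list of dicts, best first, with "score" (0 to 1); they miss things now and then, are a little off and sometimes report something else, mostly with a low value. They report only what shows in the picture. A call takes as long as a camera call.
- bot.find_in(target, camera): "bbox" ([left, top, right, bottom] in pixels, round what is visible of it).
The state is a dict: "time": time; "joint_positions": joint angles; "joint_velocities": joint speeds; "joint_torque": joint torques, N m; "position": TCP position; "ee_rot": TCP orientation; "contact_force": force on the tool from outside, world axes, zero at the start; "ft_torque": the same for the moment, N m; "grip_width": finger opening in m.
Only numpy, scipy, OpenCV 4.12 (cv2) and the standard library are available. Lean on these libraries where they do the work, as an engineer would, in place of code of your own. Each camera call takes 0.05 s, during which the arm holds its last target.

## Working session

There is one attempt and no reset: what is moved stays moved. The work goes in short steps, Python scripts to look and compute and a tool call to move; the robot and the scene stay as the last step left them, time stands still between calls to the robot, and variables do not carry over. Pictures are saved under pics/ and viewed, and the job is handed in when it is done.

Besides the shell and the picture viewer there is one more tool, called as name(argument=value, ...), one argument or row to a line, values as JSON. drive_tool: Moves the arm, as the interface text tells. Its arguments: {"type":"object","properties":{"rows":{"type":"array","items":{"type":"array","items":{"type":"number"}}},"claw":{"type":"number"},"squeeze":{"type":"number"}},"required":["rows"]}

```bash
mkdir -p pics; ls; python3 - <<'E'
from workcell import bot
import cv2,numpy as np
o=bot.get_obs()
for k in o: print(k,o[k])
print(bot.grip_point_offset)
for n in ["top","side"]:
    im,d=bot.snapshot(n); cv2.imwrite(f"pics/{n}0.png",im[:,:,::-1]); np.save(f"{n}0.npy",d)
    c=bot.calibration(n); print(n,c)
for n in ["caddy","wheel","bowl","pot","medal","rib","brush","figure"]:
    print(n,[(r["bbox"],r["score"]) for r in bot.find_in(n,"top")[:2]])
print(bot.get_obs()["time"])
E
```

```text
pics
time 0.0
joint_positions [-1.06040796e+00  2.55782611e-01  1.06952590e-01 -4.72262166e-04
 -1.42392072e+00 -2.84591174e-01]
joint_velocities [-1.06221561e-05  9.18303284e-05  4.47437021e-04  5.21785009e-04
 -1.71109517e-03  5.19958357e-04]
joint_torque [-1.96938231e-06 -3.86626840e+01  2.37938994e+01  5.36510065e+00
 -6.12661417e-03 -1.38729177e-06]
position [ 0.12306331 -0.53552027  0.23035685]
ee_rot [-0.17566584  1.56384704  0.17878607]
contact_force [-0.28948416  0.47730438 -0.81632369]
ft_torque [ 3.90873520e-02 -3.61946436e-02 -2.40225642e-05]
grip_width 0.08546320032241286
0.0187
top {'fx': 503.6718383283175, 'fy': 503.6718383283175, 'cx': 327.5961723170746, 'cy': 201.94959001036418, 'dist_coeffs': array([-0.11985972,  0.        ,  0.        ,  0.        ,  0.        ]), 'R': array([[ 0.02789736, -0.99944918, -0.01797425],
       [-0.98862922, -0.02492842, -0.14829307],
       [ 0.14776332,  0.02190686, -0.9887801 ]]), 't': array([-0.123843  ,  0.55022311,  1.07143964])}
side {'fx': 396.4427147197509, 'fy': 396.4427147197509, 'cx': 324.26743696595685, 'cy': 200.52494371067402, 'dist_coeffs': array([-0.01662832,  0.        ,  0.        ,  0.        ,  0.        ]), 'R': array([[-0.98046739, -0.19641648, -0.01021078],
       [-0.09267668,  0.50716514, -0.85685154],
       [ 0.17347832, -0.83916869, -0.51546211]]), 't': array([0.48640925, 0.18270112, 0.91980368])}
caddy [([258.9, 150.1, 340.5, 260.9], 0.77)]
wheel [([338.3, 121.0, 409.5, 188.1], 0.77)]
bowl [([201.8, 175.7, 243.1, 215.6], 0.78)]
pot [([238.4, 254.0, 266.0, 280.9], 0.59)]
medal [([243.7, 221.3, 269.3, 248.4], 0.96), ([287.5, 212.8, 299.4, 223.0], 0.34)]
rib [([309.3, 165.9, 341.2, 219.6], 0.9), ([340.2, 120.4, 410.3, 185.9], 0.66)]
brush [([458.5, 150.4, 504.1, 231.4], 0.77)]
figure [([355.9, 129.1, 390.8, 168.0], 0.83), ([241.9, 220.8, 267.4, 248.4], 0.6)]
0.5
```

View pics/top0.png

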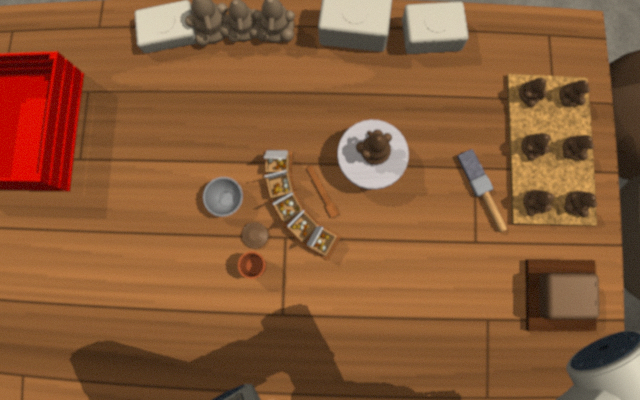

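View pics/side0.png

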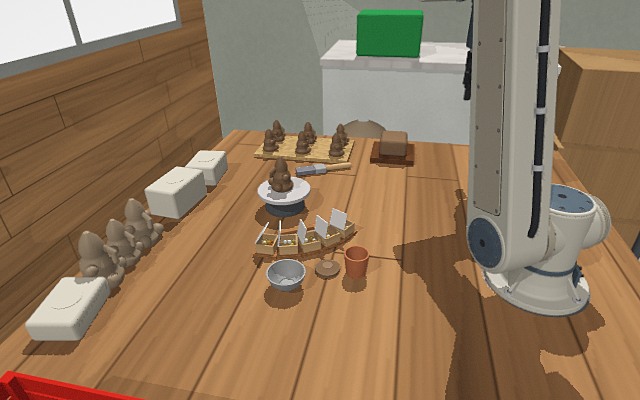

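```bash
python3 - <<'E'
import cv2
im=cv2.imread("pics/top0.png")[110:300,190:420]
cv2.imwrite("pics/topcrop.png",cv2.resize(im,None,fx=3,fy=3,interpolation=cv2.INTER_CUBIC))
im=cv2.imread("pics/side0.png")
cv2.imwrite("pics/sidecrop.png",cv2.resize(im[120:320,260:520],None,fx=3,fy=3,interpolation=cv2.INTER_CUBIC))
E
```

```text
(no output)
```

View pics/topcrop.png

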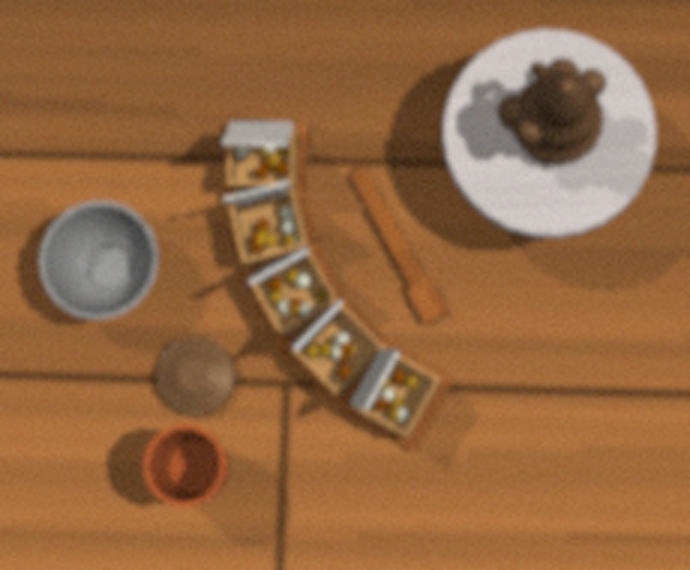

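View pics/sidecrop.png

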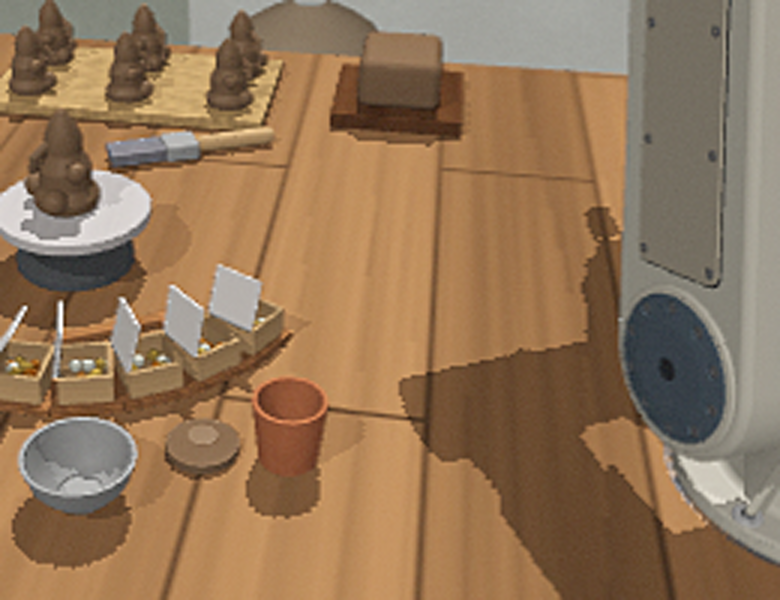

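```bash
cat > h.py <<'E'
import numpy as np,cv2
from workcell import bot
def K(c): return np.array([[c["fx"],0,c["cx"]],[0,c["fy"],c["cy"]],[0,0,1.]])
def proj(n,X):
    c=bot.calibration(n); p,_=cv2.projectPoints(np.asarray(X,float).reshape(-1,1,3),cv2.Rodrigues(c["R"])[0],c["t"],K(c),c["dist_coeffs"]); return p.reshape(-1,2)
def cloud(n,d):
    c=bot.calibration(n); v,u=np.mgrid[0:400,0:640]
    p=cv2.undistortPoints(np.stack([u,v],-1).reshape(-1,1,2).astype(float),K(c),c["dist_coeffs"]).reshape(400,640,2)
    P=np.dstack([p*d[...,None],d]); return (P-c["t"])@c["R"]   # R^T(P-t)
def onplane(n,uv,z):
    c=bot.calibration(n); p=cv2.undistortPoints(np.array(uv,float).reshape(-1,1,2),K(c),c["dist_coeffs"]).reshape(-1,2)
    r=np.c_[p,np.ones(len(p))]@c["R"]; o=-c["R"].T@c["t"]; return o+r*((z-o[2])/r[:,2])[:,None]
def frame(a,cx,cy,yaw):
    # arc angle a -> center(world xy), tangent, radial ; caddy origin cx,cy
    C=np.array([cx,cy])-0.2*np.array([np.cos(yaw),np.sin(yaw)])
    r=np.array([np.cos(yaw+a),np.sin(yaw+a)]); t=np.array([-r[1],r[0]]); return C+0.2*r,t,r
A=[-.54,-.27,0,.27,.54]
def lidmodel(i,pose,th):
    p,t,r=frame(A[i],*pose); h=p-0.023*t; L=[]
    for s in(-.024,.024):
        b=np.r_[h+s*r,0.0345]; e=b+0.046*np.r_[t*np.cos(th),np.sin(th)]; L.append((b,e))
    return np.array([L[0][0],L[0][1],L[1][1],L[1][0]])
def boxmodel(i,pose):
    p,t,r=frame(A[i],*pose); return np.array([np.r_[p+a*.023*t+b*.025*r,.034] for a,b in((-1,-1),(-1,1),(1,1),(1,-1))])
E
python3 - <<'E'
from h import *
from scipy.optimize import least_squares
d=np.load("top0.npy"); P=cloud("top",d)
# clicks: box rim centres (orig px) from crop/3+offset
cr=np.array([[260,165],[267,227],[292,292],[338,347],[400,395]])/3+[190,110]
g=onplane("top",cr,.03)[:,:2]; print(g)
f=lambda q:np.concatenate([frame(a,*q)[0]-x for a,x in zip(A,g)])
s=least_squares(f,[g[2,0],g[2,1],2.2]);
for y0 in(0,2,4):
    s2=least_squares(f,[g[2,0],g[2,1],y0]); 
    if s2.cost<s.cost:s=s2
print(s.x,np.abs(s.fun).max())
for n in("top","side"):
    d=np.load(n+"0.npy");P=cloud(n,d);x=P[...,:2]
    m=(np.linalg.norm(x-g[2],axis=-1)<.16)&(P[...,2]>.045)&(d>0)
    C,_,_=frame(0,*s.x); cc=np.array(s.x[:2])-.2*np.array([np.cos(s.x[2]),np.sin(s.x[2])])
    rr=np.linalg.norm(x-cc,axis=-1); m&=(rr>.17)&(rr<.23)
    print(n,m.sum(),P[m][:,2].max(), P[...,2][(d>0)&(np.linalg.norm(x-g[2],axis=-1)<.16)].min())
E
```

```text
[[ 0.63629158  0.00845583]
 [ 0.5889829   0.00109896]
 [ 0.54041448 -0.01961967]
 [ 0.50033186 -0.05526123]
 [ 0.46614803 -0.10204591]]
[ 0.53874782 -0.02143732  2.13906085] 0.004438120204243279
top 395 0.08427878587243144 -0.008445522198949913
side 560 0.08156233570702431 -0.0042180323678260995
```

```bash
cat > fit.py <<'E'
from h import *
from scipy.optimize import least_squares
import sys
def fit(ds,q0,zmin=.042):
    Q=[]
    for n,d in ds.items():
        P=cloud(n,d).reshape(-1,3); cc=np.array(q0[:2])-.2*np.array([np.cos(q0[2]),np.sin(q0[2])])
        rr=np.linalg.norm(P[:,:2]-cc,axis=1); m=(d.ravel()>0)&(rr>.168)&(rr<.232)&(P[:,2]>zmin)&(P[:,2]<.095)&(np.linalg.norm(P[:,:2]-q0[:2],axis=1)<.17)
        Q.append(P[m]); 
    Q=np.vstack(Q)
    def dist(q):
        D=[]
        for i in range(5):
            p,t,r=frame(A[i],*q[:3]); h=np.r_[p-.023*t,.0345]; th=q[3+i]
            u=np.r_[t*np.cos(th),np.sin(th)]; w=np.r_[-t*np.sin(th),np.cos(th)]; v=Q-h
            a=v@u; b=v@np.r_[r,0]; c=v@w-.0015
            D.append(np.sqrt((a-np.clip(a,0,.046))**2+(b-np.clip(b,-.024,.024))**2+np.maximum(np.abs(c)-.0015,0)**2))
        return np.min(D,0)
    s=least_squares(dist,q0,loss="soft_l1",f_scale=.002,x_scale=[.01,.01,.05]+[.2]*5)
    return s.x,dist(s.x),Q
def overlay(n,img,q,fn,box):
    S=4; l,t,r,b=box; im=cv2.resize(img[t:b,l:r,::-1],None,fx=S,fy=S,interpolation=cv2.INTER_CUBIC)
    for i in range(5):
        for M,c in((boxmodel(i,q[:3]),(0,255,0)),(lidmodel(i,q[:3],q[3+i]),(255,0,255))):
            p=((proj(n,M)-[l,t]+.5)*S).astype(np.int32); cv2.polylines(im,[p],True,c,1)
    cv2.imwrite(fn,im)
if __name__=="__main__":
    ds={n:np.load(n+"0.npy") for n in("top","side")}
    best=None
    for th in(1.2,1.5):
        q,e,Q=fit(ds,np.r_[.5387,-.0214,2.139,[th]*5])
        print(q.round(4),np.mean(e),np.percentile(e,90))
        if best is None or e.mean()<best[1]: best=(q,e.mean())
    q=best[0]; np.save("q.npy",q)
    overlay("top",cv2.imread("pics/top0.png")[:,:,::-1],q,"pics/ov_top.png",(240,130,360,270))
    overlay("side",cv2.imread("pics/side0.png")[:,:,::-1],q,"pics/ov_side.png",(240,195,370,265))
E
python3 fit.py
```

```text
[ 0.5407 -0.02    2.1244  1.0102  1.4047  1.3403  1.3953  1.2713] 0.00029578224156217935 0.0009857209223243224
[ 0.5407 -0.02    2.1244  1.0102  1.4047  1.3403  1.3953  1.2713] 0.00029578246213039094 0.000985687884021702
```

View pics/ov_top.png

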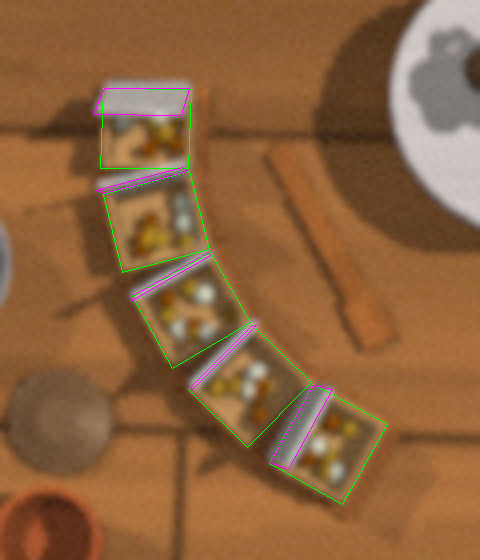

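View pics/ov_side.png

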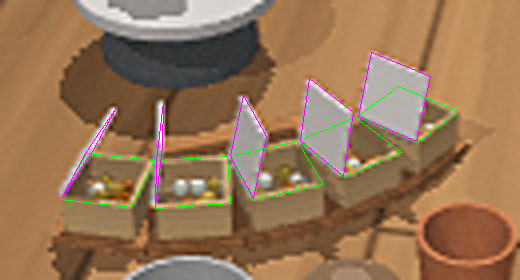

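```bash
python3 - <<'E'
from h import *
from scipy.spatial.transform import Rotation as Ro
o=bot.get_obs(); R=Ro.from_rotvec(o["ee_rot"]).as_matrix(); print(R.round(3)); p=o["position"]
q=np.load("q.npy")
for i in range(5):
    c,t,r=frame(A[i],*q[:3]); print(i,c.round(4),(c-.023*t).round(4),"tan deg",np.degrees(np.arctan2(t[1],t[0])).round(1),"r",np.hypot(*c).round(3))
print("y",np.degrees(np.arctan2(R[1,1],R[0,1])),"z",np.degrees(np.arctan2(R[1,2],R[0,2])))
E
```

```text
[[-0.    -0.224  0.975]
 [ 0.     0.975  0.224]
 [-1.     0.    -0.   ]]
0 [0.6431 0.0098] [0.6661 0.0102] tan deg -179.2 r 0.643
1 [0.5899 0.0019] [0.612  0.0083] tan deg -163.8 r 0.59
2 [ 0.5407 -0.02  ] [ 0.5603 -0.0079] tan deg -148.3 r 0.541
3 [ 0.4991 -0.0542] [ 0.5148 -0.0374] tan deg -132.8 r 0.502
4 [ 0.4682 -0.0983] [ 0.4788 -0.0779] tan deg -117.3 r 0.478
y 102.93649684725001 z 12.936497121412197
```

drive_tool(
  rows=[
    [-5,20,34,0,0,0],
    [-5,20,34,0,0,0],
    [-5,20,34,0,0,0],
    [-5,20,34,0,0,0],
    [-5,20,34,0,0,0],
  ],
  claw=1,
)

```text
time: 0.92
position: [0.2659, -0.3997, 0.2542]
ee_rot: [-0.164, 1.568, 0.17]
contact_force: [1.0, -0.7, -0.6]
grip_width: 0.0255
```

drive_tool(
  rows=[
    [0,20,34,0,0,0],
    [0,20,34,0,0,0],
    [0,20,34,0,0,0],
    [0,20,34,0,0,0],
    [0,20,34,0,0,0],
  ],
)

```text
time: 1.33
position: [0.4169, -0.2585, 0.2574]
ee_rot: [-0.167, 1.563, 0.166]
contact_force: [1.1, -1.3, -0.3]
grip_width: -0.0001
```

drive_tool(
  rows=[
    [0,20,34,0,0,0],
    [0,20,34,0,0,0],
    [0,20,34,0,0,0],
    [0,20,34,0,0,0],
    [0,20,34,0,0,0],
  ],
)

```text
time: 1.75
position: [0.5678, -0.1158, 0.2595]
ee_rot: [-0.169, 1.559, 0.167]
contact_force: [1.1, -1.1, 0.1]
grip_width: 0.0001
```

drive_tool(
  rows=[
    [0,20,30,0.05,0,0],
    [0,20,30,0.05,0,0],
    [0,20,30,0.05,0,0],
    [0,15,20,0.03,0,0],
    [0,0,0,0,0,0],
  ],
)

```text
time: 2.17
position: [0.6732, -0.014, 0.2566]
ee_rot: [-0.025, 1.568, 0.025]
contact_force: [-0.4, -1.1, -0.9]
grip_width: -0.0001
```

```bash
cat > st.py <<'E'
from h import *
from scipy.spatial.transform import Rotation as Ro
def state(ev=None):
    o=bot.get_obs(); q=np.load("q.npy"); R=Ro.from_rotvec(o["ee_rot"]).as_matrix(); p=o["position"]
    print("t",round(o["time"],2),"pos mm",(p*1e3).round(1),"z head",np.degrees(np.arctan2(R[1,2],R[0,2])).round(1),"tilt",R[2].round(3),"F",np.round(o["contact_force"],1),"j",np.round(o["joint_positions"],2))
    for i in range(5):
        c,t,r=frame(A[i],*q[:3]); v=p[:2]-(c-.023*t)
        f=-R[:2,2]; da=np.arctan2(t[1]*f[0]-t[0]*f[1],t@f)   # turn about world z needed
        print(i,"along-from-hinge %.1f  radial %.1f  front d %.1f  rx_needed %.3f"%(v@t*1e3,v@r*1e3,v@t*1e3+11,-da))
if __name__=="__main__": state()
E
python3 st.py
```

```text
t 2.17 pos mm [673.2 -14.  256.6] z head 1.8 tilt [-1.    -0.     0.003] F [-0.4 -1.1 -0.9] j [ 0.21  0.51  0.55  0.   -1.61 -1.75]
0 along-from-hinge -6.8  radial -24.3  front d 4.2  rx_needed 0.018
1 along-from-hinge -52.6  radial -38.6  front d -41.6  rx_needed -0.252
2 along-from-hinge -92.9  radial -64.6  front d -81.9  rx_needed -0.522
3 along-from-hinge -124.8  radial -100.4  front d -113.8  rx_needed -0.792
4 along-from-hinge -146.0  radial -143.4  front d -135.0  rx_needed -1.062
```

drive_tool(
  rows=[
    [10,14,12,0.018,0,0],
    [35,10,9,0,0,0],
    [40,0,0,0,0,0],
    [30,0,0,0,0,0],
    [0,0,0,0,0,0],
  ],
)

```text
time: 2.58
position: [0.6979, 0.0138, 0.1382]
ee_rot: [-0.011, 1.563, 0.012]
contact_force: [-1.2, -0.2, -2.0]
grip_width: -0.0001
```

```bash
python3 st.py|head -2
```

```text
t 2.58 pos mm [697.9  13.8 138.2] z head 0.9 tilt [-1.     0.     0.008] F [-1.2 -0.2 -2. ] j [ 0.24  0.58  0.37  0.   -1.35 -1.8 ]
0 along-from-hinge -31.8  radial 3.2  front d -20.8  rx_needed 0.001
```

drive_tool(
  rows=[
    [30,-3,0,0,0,0],
    [30,0,0,0,0,0],
    [16,0,0,0,0,0],
    [0,0,0,0,0,0],
  ],
)

```text
time: 2.92
position: [0.7005, 0.0093, 0.0653]
ee_rot: [-0.014, 1.558, 0.011]
contact_force: [-0.0, 0.4, -1.5]
grip_width: 0.0003
```

```bash
python3 st.py|head -2; cat > look.py <<'E'
import sys
from fit import *
k=sys.argv[1]
q=np.load("q.npy")
for n,b in(("top",(240,110,360,260)),("side",(225,150,375,280))):
    im,d=bot.snapshot(n); np.save(f"{n}_{k}.npy",d); l,t,r,bb=b
    cv2.imwrite(f"pics/{n}_{k}.png",cv2.resize(im[t:bb,l:r,::-1],None,fx=4,fy=4,interpolation=cv2.INTER_CUBIC))
a=cv2.imread(f"pics/top_{k}.png"); 
E
python3 look.py a
```

```text
t 2.92 pos mm [700.5   9.3  65.3] z head 0.9 tilt [-1.    -0.002  0.013] F [-0.   0.4 -1.5] j [ 0.24  0.62  0.26  0.   -1.19 -1.79]
0 along-from-hinge -34.4  radial -1.3  front d -23.4  rx_needed 0.002
```

View pics/side_a.png

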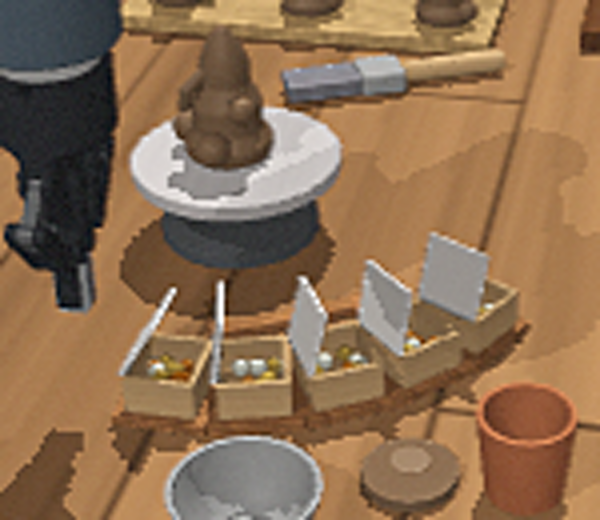

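View pics/top_a.png

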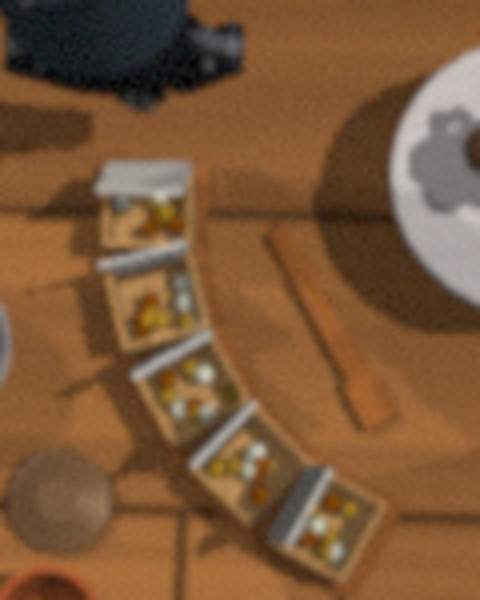

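```bash
python3 - <<'E'
from h import *
p=bot.get_obs()["position"]
print("proj",proj("side",[p]),proj("top",[p]))
P=cloud("side",np.load("side_a.npy")).reshape(-1,3); m=(np.linalg.norm(P[:,:2]-p[:2],axis=1)<.04)&(P[:,2]>.04)&(P[:,2]<.14)
Q=P[m]; 
for z in np.arange(.055,.14,.01):
    s=Q[(Q[:,2]>=z)&(Q[:,2]<z+.01)]
    if len(s)>3: print(round(z,3),len(s),"x",np.percentile(s[:,0],[5,95]).round(4),"y",np.percentile(s[:,1],[5,95]).round(4),s[:,2].min().round(4))
E
```

```text
proj [[242.83048715 225.49320166]] [[275.52911237 131.64273399]]
0.065 15 x [0.6895 0.708 ] y [0.0103 0.0193] 0.0676
0.075 32 x [0.6885 0.7058] y [0.0066 0.0233] 0.075
0.085 33 x [0.6883 0.7076] y [0.0046 0.0233] 0.0857
0.095 31 x [0.688  0.7037] y [0.0054 0.0236] 0.0954
0.105 21 x [0.6861 0.7071] y [-0.0018  0.038 ] 0.1063
0.115 63 x [0.686  0.7081] y [-0.0216  0.0452] 0.1152
0.125 34 x [0.6831 0.6975] y [-0.0263  0.0427] 0.125
0.135 26 x [0.6819 0.6949] y [-0.0194  0.0256] 0.1351
```

drive_tool(
  rows=[
    [0,0,-14,0,0,0],
    [0,0,-14,0,0,0],
    [2,0,-12,0,0,0],
    [4,0,-8,0,0,0],
    [4,0,-6,0,0,0],
  ],
)

```text
time: 3.43
position: [0.6568, 0.0081, 0.0739]
ee_rot: [-0.015, 1.528, 0.013]
contact_force: [0.2, -0.2, -1.5]
grip_width: 0.0
```

```bash
python3 st.py|head -3
```

```text
t 3.43 pos mm [656.8   8.1  73.9] z head 1.0 tilt [-0.999 -0.002  0.043] F [ 0.2 -0.2 -1.5] j [ 0.26  0.52  0.09  0.01 -1.1  -1.82]
0 along-from-hinge 9.4  radial -1.9  front d 20.4  rx_needed 0.004
1 along-from-hinge -43.0  radial -12.7  front d -32.0  rx_needed -0.266
```

drive_tool(
  rows=[
    [6,2,0,0,0.043,0],
    [0,0,0,0,0,0],
  ],
)

```text
time: 3.6
position: [0.6573, 0.0102, 0.0726]
ee_rot: [-0.015, 1.566, 0.014]
contact_force: [-0.2, -0.1, -0.2]
grip_width: 0.0001
```

```bash
python3 st.py|head -2
```

```text
t 3.6 pos mm [657.3  10.2  72.6] z head 1.0 tilt [-1.    -0.001  0.005] F [-0.2 -0.1 -0.2] j [ 0.25  0.54  0.13  0.   -1.16 -1.81]
0 along-from-hinge 8.8  radial 0.1  front d 19.8  rx_needed 0.005
```

drive_tool(
  rows=[
    [8,0,3,0,0.003,0],
    [6,0,0,0,0,0],
    [0,0,0,0,0,0],
  ],
)

```text
time: 3.85
position: [0.6638, 0.0104, 0.0619]
ee_rot: [-0.015, 1.56, 0.014]
contact_force: [-0.4, -0.5, -0.4]
grip_width: 0.0
```

```bash
python3 st.py|head -2
```

```text
t 3.85 pos mm [663.8  10.4  61.9] z head 1.1 tilt [-1.    -0.     0.011] F [-0.4 -0.5 -0.4] j [ 0.25  0.56  0.13  0.   -1.13 -1.81]
0 along-from-hinge 2.3  radial 0.3  front d 13.3  rx_needed 0.005
```

drive_tool(
  rows=[
    [3,0,-6,0,0.005,0],
    [4,0,-6,0,0.005,0],
    [5,0,-6,0,0.005,0],
    [2,0,-2,0,0,0],
  ],
)

```text
time: 4.18
position: [0.6428, 0.0098, 0.0469]
ee_rot: [-0.015, 1.574, 0.014]
contact_force: [0.5, -0.0, 0.2]
grip_width: 0.0003
```

```bash
python3 st.py|head -2; python3 look.py b
```

```text
t 4.18 pos mm [642.8   9.8  46.9] z head 1.0 tilt [-1.    -0.    -0.003] F [ 0.5 -0.   0.2] j [ 0.26  0.54  0.07 -0.   -1.1  -1.81]
0 along-from-hinge 23.3  radial -0.1  front d 34.3  rx_needed 0.005
```

View pics/side_b.png

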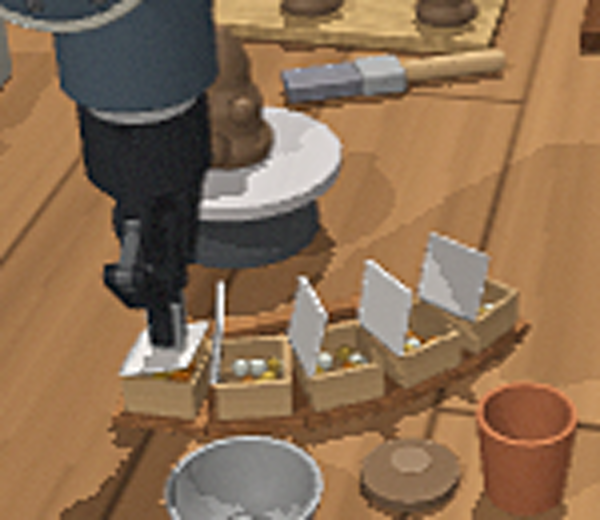

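The side view shows the tip on lid 0 (crop ~(170,345)), which is folded most of the way; lids 1–4 are untouched.

drive_tool(
  rows=[
    [4,0,-2,0,0,0],
    [3,0,-2,0,0,0],
    [2,0,0,0,0,0],
    [0,0,0,0,0,0],
  ],
)

```text
time: 4.62
position: [0.6393, 0.0097, 0.0383]
ee_rot: [-0.015, 1.572, 0.014]
contact_force: [-0.5, -0.6, 0.7]
grip_width: -0.0001
```

```bash
python3 st.py|head -3
```

```text
t 4.62 pos mm [639.3   9.7  38.3] z head 1.1 tilt [-1.    -0.001 -0.001] F [-0.5 -0.6  0.7] j [ 0.26  0.54  0.04  0.   -1.07 -1.81]
0 along-from-hinge 26.9  radial -0.1  front d 37.9  rx_needed 0.005
1 along-from-hinge -26.6  radial -6.3  front d -15.6  rx_needed -0.265
```

drive_tool(
  rows=[
    [-12,0,1,0,0,0],
    [-12,0,1,-0.065,0,0],
    [0,2,0,-0.1,0,0],
    [0,4,0,-0.1,0,0],
    [0,0,0,0,0,0],
  ],
)

```text
time: 5.03
position: [0.6404, 0.0156, 0.0625]
ee_rot: [-0.232, 1.561, 0.231]
contact_force: [-0.3, -0.4, -0.8]
grip_width: -0.0002
```

```bash
python3 st.py|head -3
```

```text
t 5.03 pos mm [640.4  15.6  62.5] z head 16.9 tilt [-1.    -0.    -0.003] F [-0.3 -0.4 -0.8] j [ 0.27  0.53  0.08  0.   -1.12 -1.54]
0 along-from-hinge 25.6  radial 5.8  front d 36.6  rx_needed 0.281
1 along-from-hinge -29.4  radial -1.0  front d -18.4  rx_needed 0.011
```

drive_tool(
  rows=[
    [0,0,-8,0.01,0,0],
    [1,0,-8,0,0,0],
    [1,0,-8,0,0,0],
    [1,0,-7,0,0,0],
    [2,0,-3,0,0,0],
  ],
)

```text
time: 5.45
position: [0.6048, 0.0049, 0.0567]
ee_rot: [-0.213, 1.563, 0.213]
contact_force: [0.2, 0.2, 0.1]
grip_width: -0.0004
```

```bash
python3 st.py|head -3
```

```text
t 5.45 pos mm [604.8   4.9  56.7] z head 15.5 tilt [-1.    -0.    -0.003] F [0.2 0.2 0.1] j [ 0.27  0.47 -0.04  0.   -1.07 -1.57]
0 along-from-hinge 61.4  radial -4.5  front d 72.4  rx_needed 0.258
1 along-from-hinge 7.9  radial -1.3  front d 18.9  rx_needed -0.012
```

Contact with lid 1 at d≈19, h≈22; continue forward and down.

drive_tool(
  rows=[
    [3,0,-6,0,0,0],
    [5,1,-6,-0.01,0,0],
    [5,0,-4,0,0,0],
    [4,0,-2,0,0,0],
    [0,0,0,0,0,0],
  ],
)

```text
time: 5.87
position: [0.5842, -0.0004, 0.0383]
ee_rot: [-0.218, 1.562, 0.217]
contact_force: [0.4, 0.7, -0.2]
grip_width: -0.0001
```

```bash
python3 st.py|head -3
```

```text
t 5.87 pos mm [ 5.842e+02 -4.000e-01  3.830e+01] z head 15.9 tilt [-1.    -0.    -0.003] F [ 0.4  0.7 -0.2] j [ 0.27  0.45 -0.12  0.   -1.   -1.56]
0 along-from-hinge 82.1  radial -9.4  front d 93.1  rx_needed 0.264
1 along-from-hinge 29.1  radial -0.5  front d 40.1  rx_needed -0.006
```

drive_tool(
  rows=[
    [-12,0,2,0,0,0],
    [-12,0,2,-0.065,0,0],
    [0,3,0,-0.1,0,0],
    [0,4,0,-0.1,0,0],
    [0,0,0,0,0,0],
  ],
)

```text
time: 6.28
position: [0.5849, 0.0068, 0.062]
ee_rot: [-0.432, 1.533, 0.431]
contact_force: [-0.0, -0.1, 0.1]
grip_width: -0.0002
```

```bash
python3 st.py|sed -n '1p;4p'; python3 look.py c
```

```text
t 6.28 pos mm [584.9   6.8  62. ] z head 31.6 tilt [-1.     0.001 -0.006] F [-0.  -0.1  0.1] j [ 0.28  0.43 -0.08  0.   -1.06 -1.3 ]
2 along-from-hinge -28.7  radial -0.4  front d -17.7  rx_needed -0.003
```

View pics/side_c.png

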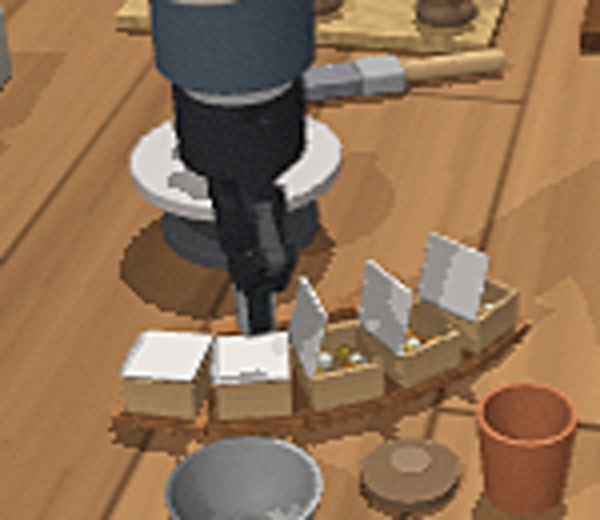

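Lids 0 and 1 lie flat (crop ~(165,355) and (252,360)); lids 2–4 stand as before and the caddy has not moved. Same stroke for lid 2.

drive_tool(
  rows=[
    [0,0,-8,0,0,0],
    [1,0,-8,0,0,0],
    [1,0,-8,0,0,0],
    [1,0,-7,0,0,0],
    [2,0,-3,0,0,0],
  ],
)

```text
time: 6.8
position: [0.5526, -0.0133, 0.0557]
ee_rot: [-0.42, 1.537, 0.42]
contact_force: [0.9, 0.3, -0.5]
grip_width: 0.0003
```

```bash
python3 st.py|sed -n '1p;4p'
```

```text
t 6.8 pos mm [552.6 -13.3  55.7] z head 30.7 tilt [-1.     0.002 -0.008] F [ 0.9  0.3 -0.5] j [ 0.26  0.38 -0.18  0.   -1.02 -1.3 ]
2 along-from-hinge 9.3  radial -0.5  front d 20.3  rx_needed -0.018
```

drive_tool(
  rows=[
    [3,0,-6,-0.01,0,0],
    [5,1,-6,-0.01,-0.006,0],
    [5,0,-3,0,0,0],
    [4,0,-2,0,0,0],
    [0,0,0,0,0,0],
  ],
)

```text
time: 7.22
position: [0.5353, -0.0231, 0.0378]
ee_rot: [-0.434, 1.527, 0.436]
contact_force: [0.6, 0.3, 0.0]
grip_width: 0.0002
```

```bash
python3 st.py|sed -n '1p;4,5p'
```

```text
t 7.22 pos mm [535.3 -23.1  37.8] z head 31.8 tilt [-1.     0.001 -0.   ] F [0.6 0.3 0. ] j [ 0.25  0.37 -0.25 -0.   -0.95 -1.26]
2 along-from-hinge 29.2  radial 0.3  front d 40.2  rx_needed 0.002
3 along-from-hinge -24.4  radial -5.4  front d -13.4  rx_needed -0.268
```

drive_tool(
  rows=[
    [-12,0,3,0,0,0],
    [-12,0,2,-0.067,0,0],
    [0,3,0,-0.1,0,0],
    [0,3,0,-0.1,0,0],
    [0,0,0,0,0,0],
  ],
)

```text
time: 7.63
position: [0.5353, -0.016, 0.0616]
ee_rot: [-0.65, 1.476, 0.652]
contact_force: [0.0, -0.1, -0.9]
grip_width: 0.0001
```

```bash
python3 st.py|sed -n '1p;5p'
```

```text
t 7.63 pos mm [535.3 -16.   61.6] z head 47.7 tilt [-1.     0.003 -0.004] F [ 0.  -0.1 -0.9] j [ 0.26  0.34 -0.22 -0.   -1.01 -1.  ]
3 along-from-hinge -29.6  radial -0.5  front d -18.6  rx_needed 0.009
```

drive_tool(
  rows=[
    [0,0,-8,0.005,0,0],
    [1,0,-8,0,0,0],
    [1,0,-8,0,0,0],
    [1,0,-7,0,0,0],
    [2,0,-3,0,0,0],
  ],
)

```text
time: 8.05
position: [0.51, -0.0433, 0.0558]
ee_rot: [-0.638, 1.481, 0.64]
contact_force: [-0.8, 0.2, 0.3]
grip_width: -0.0003
```

```bash
python3 st.py|sed -n '1p;5p'
```

```text
t 8.05 pos mm [510.  -43.3  55.8] z head 46.8 tilt [-1.     0.004 -0.005] F [-0.8  0.2  0.3] j [ 0.22  0.31 -0.29 -0.   -0.98 -0.97]
3 along-from-hinge 7.6  radial -0.6  front d 18.6  rx_needed -0.006
```

drive_tool(
  rows=[
    [3,0,-6,0,0,0],
    [5,1,-6,-0.01,0,0],
    [5,0,-4,0,0,0],
    [4,0,-2,0,0,0],
    [0,0,0,0,0,0],
  ],
)

```text
time: 8.47
position: [0.4949, -0.0583, 0.0371]
ee_rot: [-0.644, 1.478, 0.646]
contact_force: [-0.8, 0.1, 1.4]
grip_width: 0.0
```

```bash
python3 st.py|sed -n '1p;5,6p'
```

```text
t 8.47 pos mm [494.9 -58.3  37.1] z head 47.3 tilt [-1.     0.003 -0.004] F [-0.8  0.1  1.4] j [ 0.2   0.31 -0.35 -0.   -0.92 -0.94]
3 along-from-hinge 28.8  radial 0.3  front d 39.8  rx_needed 0.002
4 along-from-hinge -24.8  radial -5.4  front d -13.8  rx_needed -0.268
```

drive_tool(
  rows=[
    [-12,0,3,0,0,0],
    [-12,0,2,-0.067,0,0],
    [0,3,0,-0.1,0,0],
    [0,3,0,-0.1,0,0],
    [0,0,0,0,0,0],
  ],
)

```text
time: 8.88
position: [0.4925, -0.0511, 0.0605]
ee_rot: [-0.856, 1.404, 0.862]
contact_force: [0.1, -0.4, -0.7]
grip_width: 0.0002
```

```bash
python3 st.py|sed -n '1p;6p'; python3 look.py d
```

```text
t 8.88 pos mm [492.5 -51.1  60.5] z head 63.2 tilt [-1.     0.007 -0.006] F [ 0.1 -0.4 -0.7] j [ 0.21  0.28 -0.32 -0.   -0.98 -0.68]
4 along-from-hinge -30.1  radial 0.0  front d -19.1  rx_needed 0.009
```

View pics/side_d.png

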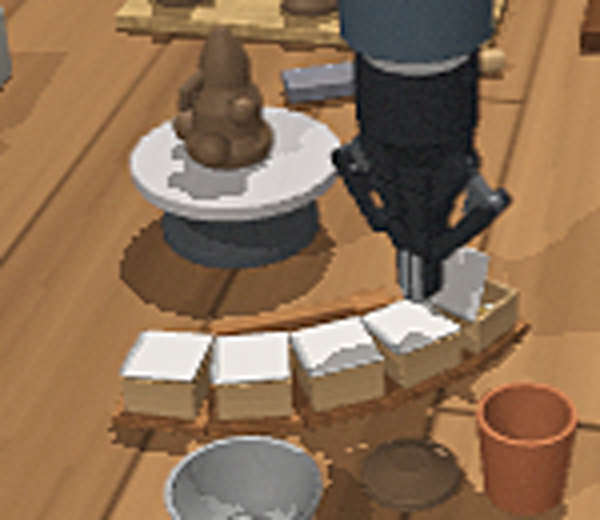

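Lids 0–3 are flat and lid 4 (crop ~(462,285)) still stands open. Last stroke.

drive_tool(
  rows=[
    [0,0,-8,0.005,0,0],
    [1,0,-8,0,0,0],
    [1,0,-8,0,0,0],
    [1,0,-7,0,0,0],
    [2,0,-3,0,0,0],
  ],
)

```text
time: 9.4
position: [0.4753, -0.0843, 0.0545]
ee_rot: [-0.841, 1.412, 0.847]
contact_force: [-0.1, -0.3, 0.5]
grip_width: -0.0001
```

```bash
python3 st.py|sed -n '1p;6p'
```

```text
t 9.4 pos mm [475.3 -84.3  54.5] z head 62.1 tilt [-1.     0.008 -0.007] F [-0.1 -0.3  0.5] j [ 0.15  0.26 -0.36  0.   -0.96 -0.64]
4 along-from-hinge 7.3  radial 0.1  front d 18.3  rx_needed -0.010
```

drive_tool(
  rows=[
    [3,0,-6,0,0,0],
    [5,0,-6,0,0,0],
    [5,0,-4,0,0,0],
    [3,0,-2,0,0,0],
    [0,0,0,0,0,0],
  ],
)

```text
time: 9.82
position: [0.4654, -0.103, 0.037]
ee_rot: [-0.839, 1.412, 0.845]
contact_force: [-0.7, 4.1, 5.7]
grip_width: 0.0002
```

drive_tool(
  rows=[
    [-15,0,0,0,0,0],
    [-25,0,0,0,0,0],
    [-30,0,0,0,0,0],
    [-30,0,0,0,0,0],
    [0,0,0,0,0,0],
  ],
)

```text
time: 10.23
position: [0.4641, -0.1036, 0.1378]
ee_rot: [-0.837, 1.42, 0.848]
contact_force: [0.6, -0.2, 0.2]
grip_width: 0.0
```

```bash
python3 st.py|sed -n '1p;6p'; python3 look.py e; python3 - <<'E'
from h import *
q=np.load("q.npy")
for n in("side","top"):
    P=cloud(n,np.load(n+"_e.npy")).reshape(-1,3)
    for i in range(5):
        p,t,r=frame(A[i],*q[:3]); v=P[:,:2]-p+.023*t; a=v@t; b=v@r
        m=(a>.004)&(a<.042)&(abs(b)<.02)&(P[:,2]>.02)&(P[:,2]<.075)
        if m.sum()>20: k=np.polyfit(a[m],P[m,2],1); print(n,i,m.sum(),"angle",round(np.arctan(k[0]),3),"z mean",P[m,2].mean().round(4))
        else: print(n,i,m.sum())
    im,d=None,None
for n in["caddy","wheel","bowl","pot","medal","rib","brush","figure"]:
    print(n,[(r["bbox"],r["score"]) for r in bot.find_in(n,"top")[:1]])
E
```

```text
t 10.23 pos mm [ 464.1 -103.6  137.8] z head 61.9 tilt [-1.     0.015 -0.011] F [ 0.6 -0.2  0.2] j [ 0.11  0.17 -0.24  0.   -1.17 -0.6 ]
4 along-from-hinge 29.6  radial 1.2  front d 40.6  rx_needed -0.014
side 0 144 angle 0.038 z mean 0.0371
side 1 144 angle 0.038 z mean 0.0374
side 2 139 angle 0.033 z mean 0.0374
side 3 130 angle -0.006 z mean 0.0369
side 4 118 angle 0.006 z mean 0.0368
top 0 282 angle 0.028 z mean 0.0383
top 1 54 angle 0.061 z mean 0.0384
top 2 0
top 3 0
top 4 0
caddy [([261.6, 149.7, 331.7, 265.1], 0.59)]
wheel [([339.5, 120.0, 410.9, 188.4], 0.58)]
bowl [([265.0, 151.6, 295.2, 179.4], 0.75)]
pot []
medal [([338.6, 119.1, 408.4, 189.4], 0.51)]
rib []
brush [([459.9, 151.0, 507.4, 229.1], 0.57)]
figure [([354.3, 132.3, 390.3, 165.0], 0.81)]
```

View pics/side_e.png

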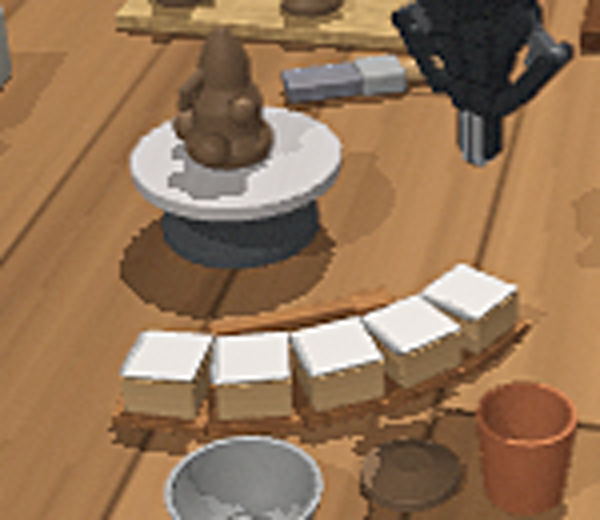

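All five lids lie flat (measured 0.04 rad or less in the side view), the fingers are clear, and nothing around the caddy has shifted. I'll hand in.

```bash
python3 -c "
from workcell import bot
print(bot.get_obs()['joint_velocities'].round(3)); print(bot.finish_job())"
```

```text
[ 0.001 -0.004  0.004  0.002 -0.003  0.   ]
the job is handed in; nothing more can be done
None
```

I closed the gripper, came in behind the lid of box 0 (the end far from the robot) and folded lids 0 to 4 shut in order. Each lid took a light forward-and-down stroke along the arc. I handed in at about 10 s on the robot's clock.

- **Lids:** side-camera depth shows all five shut, at angles of 0.04 rad or less with tops at about 37 mm. Pictures after lids 1, 3 and 4 showed the later lids still open each time. For lids 0 and 2 I had only the tool position to go on, not a picture. From the top camera I could measure only lids 0 and 1 (0.03 and 0.06 rad), because the arm hid the rest.
- **Force:** the highest reading at the end of a move was about 7 N, on the last lid. Readings come only at the end of each call, so a brief higher peak would not show.
- **Caddy and bystanders:** in the side view the caddy, turntable, figure, bowl, medallion and cup look unmoved, and the figure is upright. The rib and brush were partly hidden but show no shift. The arm touches nothing.
- **Checks that disagreed:** in the last top view, with the arm in the way, the network missed the pot and rib. It also gave wrong boxes for the bowl (on the first lid) and the medallion (on the turntable). Its boxes for the turntable, figure and brush matched the start to within a few pixels. The caddy's box differed by up to 9 px, with its lids shut and the arm over part of it.

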